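Fit the tie rod through a battery pack

ROBOT

A 6-joint arm with a two-finger parallel gripper is mounted at the origin on the work surface. World frame = base frame: x ahead of the robot, y to its left, z up, the work surface at z = 0. Lengths are in m, angles in rad, forces in N, time in s.
With the tool pointing down it reaches from about 0.325 to 0.9 m from the base axis. Payload 6.1 kg.
Tool frame: the origin (TCP) lies midway between the tips of the shut fingers; the grasp point (between the pads) lies bot.hold_point_z behind it (bot.hold_point_z is the distance from the TCP to the grasp point, in m); z points along the fingers, y is the direction in which the jaws open and shut (so a half turn about z gives the same grasp; the last joint's range is limited). The gripper opens to 87 mm and grips with 3 to 60 N. Pads are 19 mm wide; open, the fingers measure 117 mm over their backs; the gripper's body (75 mm by 190 mm) begins 51 mm behind the grasp point.
Start: joints at [1.155, 0.22, 1.526, -0, 1.395, -0.126], TCP at [0.179, 0.599, 0.201] pointing down, gripper open.
Joint ranges: [-2.98, 2.98], [-0.91, 2.08], [0.09, 2.57], [-1.24, 4.39], [0.2, 2.65], [-2.68, 2.68]. Speed limits (rad/s): [2.57, 2.57, 3.01, 3.14, 3.14, 3.14].

INTERFACE

Orientations are given as a rotation vector (axis times angle).
In Python, from cell import bot gives the robot as it stands.
- The arm moves only by the tool play_rows, never from a script. Its arguments are lists of equal length, an entry for each row: "slide": the shift along the world's x, y, z in mm, a list of three; "twist": the turn about the world's z in degrees. A call has exactly 10 rows; each row shifts and turns the commanded pose from where the row before left it; what a row does not reach is not made up. A row lasts 1/10 s, in which the tool goes at most 50 mm and 8.59 degrees, less where a joint would pass 70% of its speed; a pose out of reach is approached as far as the arm can. A call is refused whole if a number of a shift passes 50 or a number of a turn 8.59, either way. A call with a gripper value outside its range is refused whole. "grip" is the opening, from 0 (shut) to 1 (fully open), set as the call begins (left out, the last holds). The fingers move at their own pace and stop on an object; "squeeze" is the grip in N (left out, the last holds). Time passes only in rows, so rows that do not move let the fingers close, or fill a call up. It gives the time, the measured TCP pose, the force and the opening at its end, in the units of the state.
- bot.observe(): the state, without advancing time (a new reading comes with each control period).
- bot.get_image(name): name is "side" or "top"; returns a dict with "image" (400x640x3 uint8, blue, green, red), "range_z" (400x640 float32, m along the optical axis (not along the pixel's ray), 0 where there is no reading), "intrinsics" (3x3 intrinsics, pixels), "distortion" ([k1, k2, p1, p2, k3] as OpenCV has them; the pictures are not rectified), "world_from_camera" (4x4, takes a point from camera to world coordinates). Camera axes: x right, y down, z forward; pixel columns grow to the right and rows downward; lengths in m; the calibration is good to about 2 mm. A picture is of the moment at which its call begins.
- bot.sign_off(): hands the job in, once; it reports no verdict.
Trained networks look in the newest picture that a camera, given by its name, has taken for a name from the list of things; names that differ only in an ending like _2 or _b are one class to them, and where a whole thing is asked for, a point or a joint stands for the part that bears it (a point fixed in the world has none). Each returns a list of dicts, best first, with "confidence" (0 to 1); they miss things now and then, are a little off and sometimes report something else, mostly with a low value. They report only what shows in the picture. A call takes as long as a camera call. They do not tell look-alikes from the thing itself.
- bot.regions_of(camera, thing): "region" (400x640 bool, what is visible of it) and "box" ([centre column, centre row, width, height] in pixels, round what is visible of it).
- bot.pinpoint(camera, thing): "xy" ([column, row] in pixels: a listed point, or the origin of a listed thing).
The state is a dict: "time": time; "joint_positions": joint angles; "joint_velocities": joint speeds; "effort": joint torques, N m; "eef_pos": TCP position; "ee_rot": TCP orientation; "ft_force": force on the tool from outside, world axes, zero at the start; "ft_torque": the same for the moment, N m; "finger_gap": finger opening in m.
Only numpy, scipy, OpenCV 4.12 (cv2) and the standard library are available. Lean on these libraries where they do the work, as an engineer would, in place of code of your own. Each camera call takes 0.05 s, during which the arm holds its last target.

TASK

On this battery assembly bench, take the long tie rod with the orange cap out of the rod stand and thread it straight down through the open column of three aligned holes in the green boards of the battery pack, until its steel washer sits on the top board, then let go. Lower it in hand rather than dropping it in, and leave the short blue-capped rod in the stand.

Things in the scene. Friction and masses are not known exactly. Their poses are not given: they have to be found in the camera images.
- tie_rod: The right rod (0.12 kg), loose, upright in one of two holes of a grey stand (170 x 70 x 60 mm high), 50 mm deep with 1 mm play: lift it over 50 mm straight up to free it. From below: aluminium shaft 12 mm across, 100 mm long; steel washer 56 mm across, 6 mm thick; round orange cap 28 mm across, 46 mm high. Total 152 mm. Origin: centre of the shaft's lower tip; z up along the rod.
- rod_grip (a point): Centre of the tie rod's orange cap, half-way up it: grasp here from above. 129 mm above the rod's tip along the rod, 29 mm above the washer's underside, 23 mm below the cap's top. z up along the rod.
- top_hole (a point): Centre of the open, white-ringed hole in the pack's top board, at its upper face; z up, x and y along the board's edges. Fixed pack: 3 level green boards 130 (x) x 190 (y) x 8 mm, upper faces 112, 74 and 36 mm above the table, yellow cells between. Each has a 32 mm hole, all in line, 45 mm from the middle along +y. Rod home: its washer on the board, its tip 100 mm below this point.
- short_rod: The wrong rod, to be left alone: same as the tie rod but with a blue cap and a 70 mm shaft, standing in the other hole of the stand, 100 mm away. Origin: its lower tip, z up along the rod.
Not all that is in view belongs to the job. What is shaped like the part that bears top_hole but pink or red is not meant.

How it is judged:
By the outcome, as a careful person would: the job done as asked, in the order asked, and still so for the second after the job is handed in, with the robot touching nothing.
It also fails if it takes over 48 s, if anything falls off the work surface, if the arm or the gripper's body presses on something with over 40 N, if the wrist force passes 120 N, or if a joint passes its speed limit or range.

## Working session

There is one attempt and no reset: what is moved stays moved. The work goes in short steps, Python scripts to look and compute and a tool call to move; the robot and the scene stay as the last step left them, time stands still between calls to the robot, and variables do not carry over. Pictures are saved under pics/ and viewed, and the job is handed in when it is done.

Besides the shell and the picture viewer there is one more tool, called after "Request:" as a command line: name --pt "numbers of a row" for each row, then --argument value for the rest. play_rows: Moves the arm, as the interface text tells. Its arguments: {"type":"object","properties":{"slide":{"type":"array","items":{"type":"array","items":{"type":"number"}}},"twist":{"type":"array","items":{"type":"number"}},"grip":{"type":"number"},"squeeze":{"type":"number"}},"required":["slide","twist"]}

```bash
mkdir -p pics; ls
cat > h.py <<'E'
import numpy as np, cv2
from cell import bot
def ray(im,uv):
    p=cv2.undistortPoints(np.array([[uv]],float),im["intrinsics"],np.array(im["distortion"],float))[0,0]
    T=np.array(im["world_from_camera"]); return T[:3,3],T[:3,:3]@np.array([p[0],p[1],1.0])
def at_z(im,uv,z):
    o,d=ray(im,uv); return o+d*(z-o[2])/d[2]
def cloud(im):
    r=im["range_z"]; h,w=r.shape
    uv=np.stack(np.meshgrid(np.arange(w),np.arange(h)),-1).reshape(-1,1,2).astype(float)
    p=cv2.undistortPoints(uv,im["intrinsics"],np.array(im["distortion"],float)).reshape(h,w,2)
    P=np.dstack([p,np.ones((h,w))])*r[...,None]
    T=np.array(im["world_from_camera"]); W=P@T[:3,:3].T+T[:3,3]; W[r==0]=np.nan
    return W
E
python3 - <<'E'
from h import *
for n in ("side","top"):
    im=bot.get_image(n); cv2.imwrite(f"pics/{n}0.png",im["image"])
    print(n,np.round(im["world_from_camera"],3).tolist())
    W=cloud(im)
    for t in("tie_rod","rod_grip","top_hole","short_rod"):
        for d in bot.pinpoint(n,t)[:4]:
            u,v=map(int,d["xy"]); 
            print(t,round(d["confidence"],2),np.round(d["xy"],1),np.round(W[min(v,399),min(u,639)],3))
print(bot.hold_point_z,bot.observe())
E
```

```text
pics
side [[-0.993, -0.094, 0.074, 0.317], [-0.119, 0.732, -0.671, 0.492], [0.009, -0.675, -0.738, 0.712], [0.0, 0.0, 0.0, 1.0]]
tie_rod 0.87 [241.8 274. ] [0.526 0.126 0.061]
rod_grip 0.6 [230.7 242.9] [0.534 0.115 0.153]
top_hole 0.93 [403.8 130.7] [ 0.206 -0.322  0.109]
top_hole 0.79 [251.8 166.5] [ 0.567 -0.137  0.106]
top_hole 0.56 [355.  199.2] [ 0.315 -0.093  0.073]
short_rod 0.96 [218.3 316.5] [0.545 0.217 0.059]
top [[-0.019, -0.998, 0.063, 0.303], [-0.999, 0.017, -0.027, -0.025], [0.026, -0.063, -0.998, 1.209], [0.0, 0.0, 0.0, 1.0]]
tie_rod 0.82 [258.1 146.1] [0.512 0.098 0.113]
rod_grip 0.66 [255.3 137.2] [0.526 0.1   0.161]
top_hole 0.96 [342.2 126.6] [ 0.58  -0.129  0.034]
top_hole 0.75 [320.2 217.7] [ 0.327 -0.063 -0.001]
top_hole 0.67 [420.7 268.4] [ 0.179 -0.337  0.032]
short_rod 0.84 [226.8 136.5] [0.545 0.186 0.088]
0.0187 {'time': 0.5, 'joint_positions': array([ 1.15491582e+00,  2.20429846e-01,  1.52651980e+00, -3.54891161e-05,
        1.39474920e+00, -1.26080847e-01]), 'joint_velocities': array([-0.00194034,  0.00022384, -0.0002472 , -0.00084746,  0.00164459,
        0.00019758]), 'effort': array([-4.88345831e-04, -4.94038904e+01, -3.87299252e+01,  6.99700532e-02,
        4.83542564e-02, -6.92618997e-06]), 'eef_pos': array([0.17858822, 0.59889975, 0.20140864]), 'ee_rot': array([ 4.53614534e-01,  3.10866616e+00, -1.75408182e-04]), 'ft_force': array([-0.14898638,  0.09256003, -0.35690643]), 'ft_torque': array([0.00966722, 0.00617065, 0.00685401]), 'finger_gap': 0.08703055029804511}
```

View pics/side0.png

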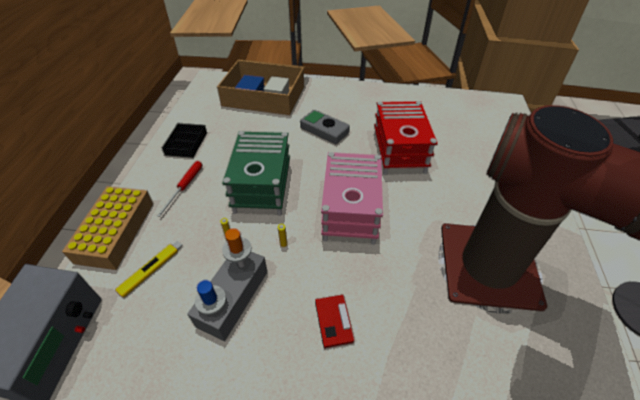

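View pics/top0.png

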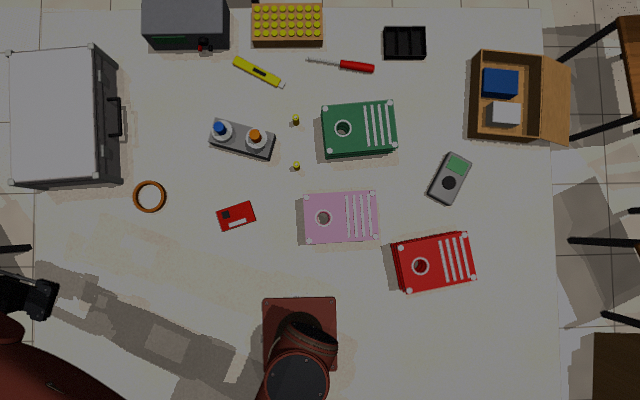

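Candidates are as follows. Packs: green (side 252,166 / top 342,127), pink (side 353,195 / top 322,217) and red (side 408,131 / top 421,266). Rods: orange cap (side 234,240 / top 256,136) and blue cap (side 207,292 / top 221,129). By the description I want the green pack and the orange rod. Next I'll check both in close crops and measure them.

Run:
```python
from h import *
for n in ("side","top"):
    im=bot.get_image(n); I=im["image"]; W=cloud(im)
    hsv=cv2.cvtColor(I,cv2.COLOR_BGR2HSV)
    c={"side":(170,120,160,220),"top":(200,85,210,90)}[n]
    x,y,w,h=c; s=3 if n=="top" else 2.6
    cv2.imwrite(f"pics/{n}c.png",cv2.resize(I[y:y+h,x:x+w],None,fx=s,fy=s,interpolation=cv2.INTER_CUBIC))
    # caps
    for nm,lo,hi in(("orange",(5,150,90),(18,255,255)),("blue",(100,150,60),(125,255,255))):
        m=cv2.inRange(hsv,lo,hi)
        m2=np.zeros_like(m); m2[y:y+h,x:x+w]=m[y:y+h,x:x+w]
        nn,l,st,ce=cv2.connectedComponentsWithStats(m2)
        k=1+np.argmax(st[1:,4]); P=W[l==k]; zt=np.nanpercentile(P[:,2],95)
        T=P[P[:,2]>zt-0.006]
        print(n,nm,st[k],np.round(ce[k],1),"ztop",round(zt,4),"topmean",np.round(np.nanmean(T,0),4),len(T))
    # green pack
    m=cv2.inRange(hsv,(55,60,30),(95,255,255)); m2=np.zeros_like(m); m2[y:y+h,x:x+w]=m[y:y+h,x:x+w]
    ok=(m2>0)&(np.abs(W[...,2]-0.112)<0.008)
    P=W[ok]; print("green z med",np.median(P[:,2]),len(P)); r=cv2.minAreaRect((P[:,:2]*1000).astype(np.float32)); print(r)
    # hole: white ring points
    d=[d for d in bot.pinpoint(n,"top_hole")]
    for q in d[:3]: print(np.round(q["xy"],1),round(q["confidence"],2),np.round(at_z(im,q["xy"],.112),4))
    for t in("rod_grip","tie_rod","short_rod"):
        z={"rod_grip":.139}.get(t,.010)
        for q in bot.pinpoint(n,t)[:2]: print(t,np.round(q["xy"],1),round(q["confidence"],2),np.round(at_z(im,q["xy"],z),4))
    H=np.nan_to_num(W[y:y+h,x:x+w,2]); print("max z",H.max())
```

```text
side orange [225 228  15  13 148] [231.9 234.3] ztop 0.1633 topmean [0.5318 0.1037 0.1614] 140
side blue [198 281  15  24 245] [205.1 291.3] ztop 0.1333 topmean [0.5591 0.1999 0.1316] 156
green z med 0.11196562280433464 1975
((559.0475463867188, -168.138671875), (129.33314514160156, 193.0653533935547), 4.863874435424805)
[353.8 197.1] 0.86 [ 0.318  -0.0627  0.112 ]
[254.7 165. ] 0.69 [ 0.5566 -0.1353  0.112 ]
[404.1 131.3] 0.6 [ 0.204 -0.312  0.112]
rod_grip [236.3 241.3] 0.56 [0.5282 0.1025 0.139 ]
tie_rod [244.1 273.6] 0.78 [0.5357 0.0953 0.01  ]
short_rod [219.9 314.3] 0.7 [0.5594 0.1926 0.01  ]
max z 0.1640706773045314
top orange [249 129  11  11  87] [254.1 133.9] ztop 0.1645 topmean [0.5333 0.1017 0.1617] 81
top blue [214 122  10  10  82] [218.2 126.5] ztop 0.134 topmean [0.5606 0.1976 0.1313] 75
green z med 0.11131297080733693 2552
((561.1966552734375, -168.04869079589844), (131.50889587402344, 190.5220184326172), 4.896468162536621)
[420.7 267.3] 0.78 [ 0.1896 -0.3179  0.112 ]
[341.4 129.3] 0.62 [ 0.5532 -0.1204  0.112 ]
rod_grip [257.2 136.3] 0.58 [0.5319 0.0968 0.139 ]
tie_rod [257.7 145.8] 0.73 [0.532  0.1103 0.01  ]
short_rod [225.8 135.5] 0.91 [0.5631 0.2008 0.01  ]
max z 0.16546491500521276
```

View pics/sidec.png

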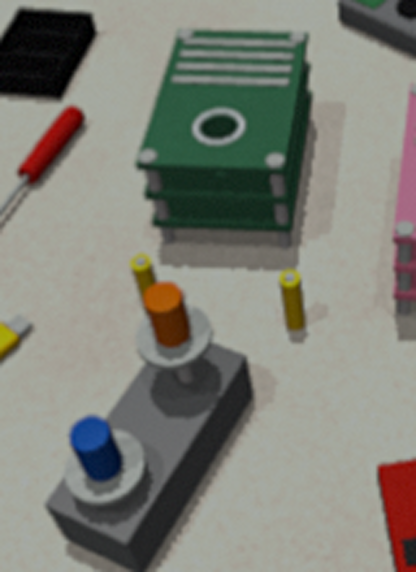

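View pics/topc.png

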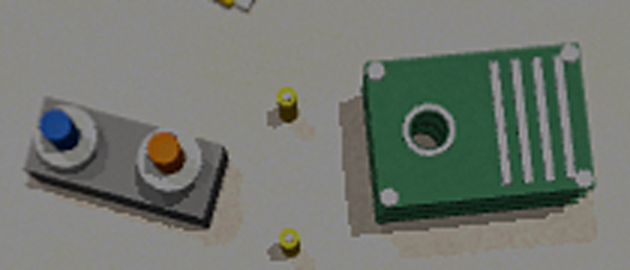

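Run:
```python
from h import *
im={n:bot.get_image(n) for n in("side","top")}
def ortho(I,cx,cy,z,half=.09,px=0.0005):
    n=int(2*half/px); xs=cx-half+np.arange(n)*px; ys=cy-half+np.arange(n)*px
    X,Y=np.meshgrid(xs,ys); P=np.stack([X,Y,np.full_like(X,z)],-1).reshape(-1,3)
    T=np.linalg.inv(np.array(I["world_from_camera"])); 
    uv,_=cv2.projectPoints(P,cv2.Rodrigues(T[:3,:3])[0],T[:3,3],I["intrinsics"],np.array(I["distortion"],float))
    uv=uv.reshape(n,n,2).astype(np.float32)
    return cv2.remap(I["image"],uv[...,0],uv[...,1],cv2.INTER_CUBIC)
for nm,cx,cy,z in(("hole",.556,-.123,.112),("washer",.532,.100,.116)):
    a=[cv2.resize(ortho(im[n],cx,cy,z,.045,.00025),(360,360)) for n in im]
    for q in a:
        # 10mm grid
        for k in range(0,360,40): cv2.line(q,(k,0),(k,5),(0,0,255)); cv2.line(q,(0,k),(5,k),(0,0,255))
        cv2.drawMarker(q,(180,180),(0,0,255),0,12)
    cv2.imwrite(f"pics/o_{nm}.png",np.hstack(a))
```

```text
(no output)
```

View pics/o_hole.png

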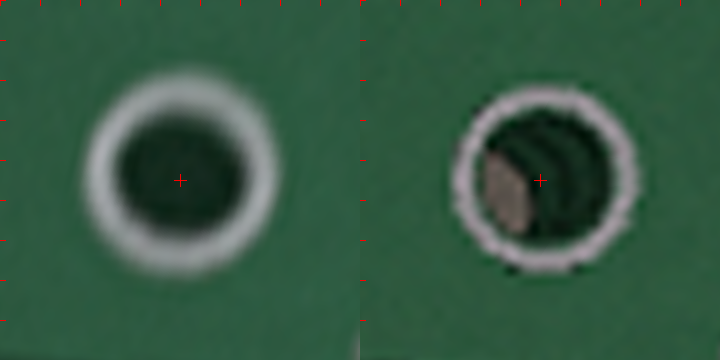

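View pics/o_washer.png

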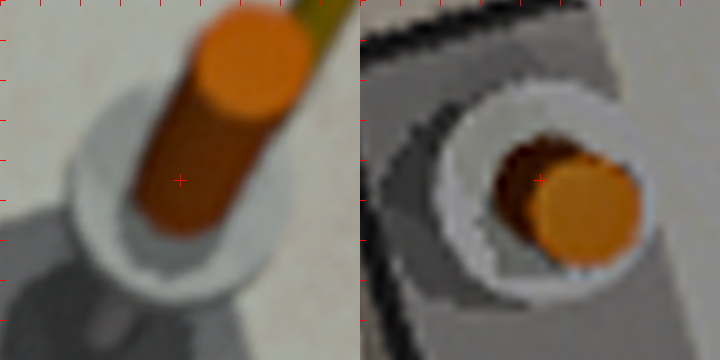

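The crops confirm the choice. The orange-capped rod is at the right end of the stand, at x,y = (0.533, 0.103). The green pack's white ring is at (0.557, -0.124), where the ring centre, the board outline and both cameras agree within 2 mm. Heights match too: cap top about 0.162, board 0.112. I'll approach with the jaws across the rod line (-16°).

Request:
play_rows --pt "17 -43 4" --pt "17 -43 4" --pt "17 -43 4" --pt "17 -43 4" --pt "17 -43 4" --pt "17 -43 4" --pt "17 -43 4" --pt "33 -28 0" --pt "33 -28 0" --pt "33 -28 0" --twist '[-8, -8, -8, -8, -8, -8, -8, -8, -8, -8]' --grip 1

```text
time: 2.1
eef_pos: [0.3978, 0.2126, 0.2301]
ee_rot: [2.351, 2.082, 0.003]
ft_force: [0.3, 0.8, -0.9]
finger_gap: 0.0869
```

Run:
```python
from h import *
o=bot.observe(); print(o["time"],o["eef_pos"],o["ee_rot"],o["joint_positions"])
from scipy.spatial.transform import Rotation as R
print(R.from_rotvec(o["ee_rot"]).as_matrix()[:,1])
```

```text
2.1 [0.3978206  0.21255504 0.23010843] [2.35142459 2.08248326 0.00270817] [ 3.15427953e-01 -2.30240684e-01  1.92174242e+00  1.52686597e-04
  1.44827694e+00  4.36572179e-01]
[ 0.99266744 -0.12086707  0.00157974]
```

Request:
play_rows --pt "34 -28 0" --pt "34 -28 0" --pt "34 -28 0" --pt "33 -27 0" --pt "0 0 -10" --pt "0 0 -10" --pt "0 0 -10" --pt "0 0 0" --pt "0 0 0" --pt "0 0 0" --twist '[-3, -3, -3, 0, 0, 0, 0, 0, 0, 0]'

```text
time: 3.1
eef_pos: [0.5315, 0.1036, 0.2001]
ee_rot: [2.501, 1.9, 0.001]
ft_force: [-0.0, 0.7, 0.9]
finger_gap: 0.0871
```

Run:
```python
from h import *
o=bot.observe(); print(o["time"],o["eef_pos"],o["joint_positions"])
from scipy.spatial.transform import Rotation as R
M=R.from_rotvec(o["ee_rot"]).as_matrix(); print(M[:,1],M[:,2])
im=bot.get_image("side"); cv2.imwrite("pics/s1.png",cv2.resize(im["image"][150:350,130:330],(700,600)*1 if 0 else (600,600),interpolation=cv2.INTER_CUBIC))
```

```text
3.1 [0.53151861 0.10364664 0.20011298] [4.68797383e-02 2.08718202e-02 1.74720684e+00 6.85203048e-05
 1.37242521e+00 3.18005972e-01]
[ 0.96346573 -0.26782973  0.00101318] [ 1.08443515e-03  1.18125741e-04 -9.99999405e-01]
```

View pics/s1.png

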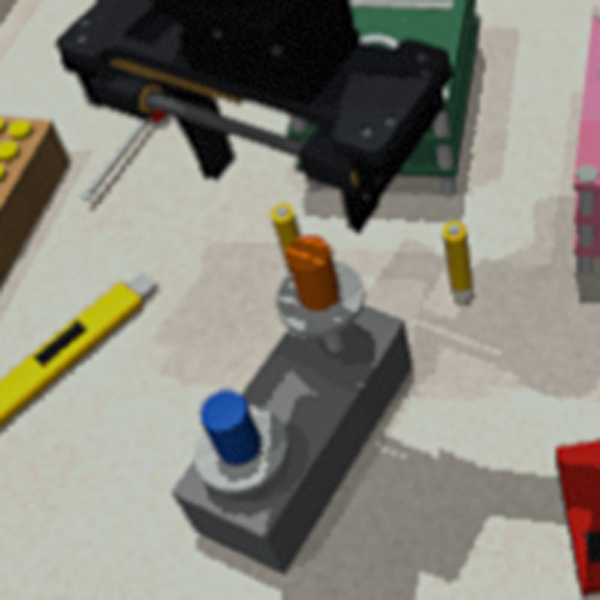

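The side view (0.53, 0.10 in world) shows the open fingers on either side of the orange cap (crop 312,270) and well clear of the blue rod (crop 230,430). I'll descend and grip next.

Request:
play_rows --pt "1 0 -15" --pt "0 0 -15" --pt "0 0 -15" --pt "0 0 -12" --pt "0 0 -10" --pt "0 0 -6" --pt "0 0 -4" --pt "0 0 0" --pt "0 0 0" --pt "0 0 0" --twist '[0, 0, 0, 0, 0, 0, 0, 0, 0, 0]'

```text
time: 4.15
eef_pos: [0.5331, 0.103, 0.1232]
ee_rot: [2.502, 1.899, 0.002]
ft_force: [-0.3, 0.8, -0.2]
finger_gap: 0.087
```

Request:
play_rows --pt "0 0 0" --pt "0 0 0" --pt "0 0 0" --pt "0 0 0" --pt "0 0 0" --pt "0 0 0" --pt "0 0 0" --pt "0 0 0" --pt "0 0 0" --pt "0 0 0" --twist '[0, 0, 0, 0, 0, 0, 0, 0, 0, 0]' --grip 0 --squeeze 25

```text
time: 5.15
eef_pos: [0.5326, 0.1029, 0.1224]
ee_rot: [2.502, 1.899, 0.0]
ft_force: [0.1, 0.3, -0.5]
finger_gap: 0.0273
```

Request:
play_rows --pt "0 0 5" --pt "0 0 8" --pt "0 0 12" --pt "0 0 15" --pt "0 0 15" --pt "0 0 15" --pt "0 0 20" --pt "0 0 25" --pt "0 0 25" --pt "0 0 10" --twist '[0, 0, 0, 0, 0, 0, 0, 0, 0, 0]'

```text
time: 6.15
eef_pos: [0.534, 0.103, 0.2766]
ee_rot: [2.5, 1.898, 0.007]
ft_force: [-0.5, 0.2, -0.4]
finger_gap: 0.0272
```

Run:
```python
from h import *
o=bot.observe(); print(o["time"],o["eef_pos"],o["ft_force"],o["finger_gap"])
im=bot.get_image("side"); cv2.imwrite("pics/s2.png",cv2.resize(im["image"][100:350,130:380],(600,600),interpolation=cv2.INTER_CUBIC))
```

```text
6.15 [0.53398353 0.10304785 0.27658378] [-0.49331438  0.15978459 -0.44180049] 0.027168131834703506
```

View pics/s2.png

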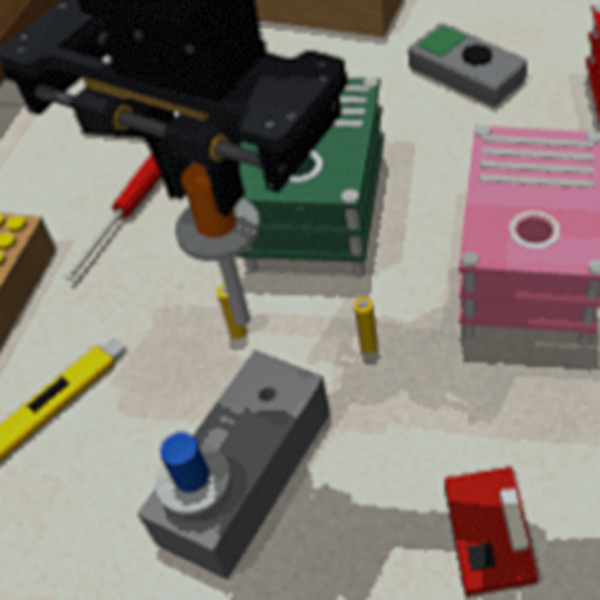

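The rod is out of the stand and the blue one is still in place. The shaft hangs about straight, with its tip at crop (240,320). I'll carry it over the green pack's hole.

Request:
play_rows --pt "1 -10 0" --pt "3 -25 0" --pt "4 -35 0" --pt "4 -40 0" --pt "4 -40 0" --pt "3 -37 0" --pt "3 -25 0" --pt "2 -15 0" --pt "0 0 0" --pt "0 0 0" --twist '[0, 0, 0, 0, 0, 0, 0, 0, 0, 0]'

```text
time: 7.2
eef_pos: [0.5561, -0.1235, 0.2715]
ee_rot: [-2.501, -1.898, 0.001]
ft_force: [-0.5, -0.6, -0.8]
finger_gap: 0.0274
```

Run:
```python
from h import *
o=bot.observe(); print(o["time"],o["eef_pos"],o["ft_force"],o["finger_gap"])
for n in("side","top"):
    im=bot.get_image(n); I=im["image"]
    x,y=(170,60) if n=="side" else (280,70)
    c=I[y:y+170,x:x+170]; cv2.imwrite(f"pics/{n}3.png",cv2.resize(c,(595,595),interpolation=cv2.INTER_CUBIC))
    for t,z in(("tie_rod",.165),("rod_grip",.294),("top_hole",.112)):
        for q in bot.pinpoint(n,t)[:3]: print(n,t,np.round(q["xy"],1),round(q["confidence"],2),np.round(at_z(im,q["xy"],z),4))
```

```text
7.2 [ 0.55612324 -0.12354881  0.27146632] [-0.46018246 -0.61733504 -0.84072784] 0.027400119123150008
side tie_rod [247.5 152.3] 0.81 [ 0.5617 -0.1185  0.165 ]
side rod_grip [243.3 106.1] 0.69 [ 0.5484 -0.1078  0.294 ]
side top_hole [402.7 131. ] 0.9 [ 0.2077 -0.3127  0.112 ]
side top_hole [352.2 193.9] 0.7 [ 0.3222 -0.0717  0.112 ]
top top_hole [421.1 267.4] 0.67 [ 0.1893 -0.319   0.112 ]
top top_hole [225.3 137.2] 0.56 [0.5366 0.1829 0.112 ]
```

View pics/side3.png

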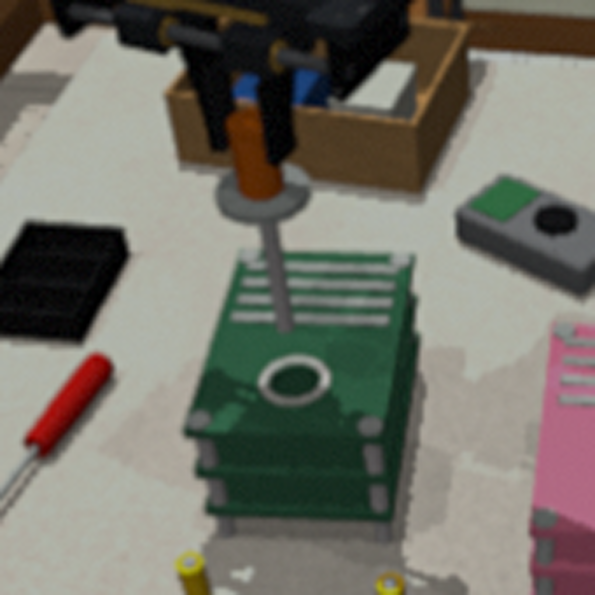

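View pics/top3.png

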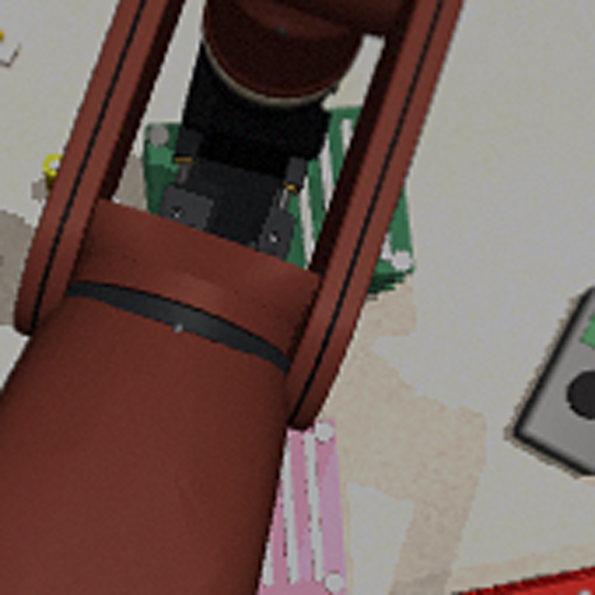

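Run:
```python
from h import *
o=bot.observe(); print(o["time"],o["eef_pos"])
im=bot.get_image("side"); W=cloud(im)
print(at_z(im,(170+285/3.5,60+325/3.5),.160))
P=[]
for r in range(125,157):
    row=W[r,225:270]; k=row[:,2]; 
    ok=(np.abs(row[:,0]-.556)<.03)&(np.abs(row[:,1]+.118)<.03)&(k>.15)&(k<.262)
    if ok.any(): print(r,ok.sum(),np.round(np.nanmedian(row[ok],0),4))
# projected vertical axis at hold xy for comparison
T=np.linalg.inv(np.array(im["world_from_camera"]))
for x,y,z in((.5561,-.1235,.1594),(.5561,-.1235,.2594),(.5567,-.1239,.112)):
    uv,_=cv2.projectPoints(np.array([[x,y,z]]),cv2.Rodrigues(T[:3,:3])[0],T[:3,3],im["intrinsics"],np.array(im["distortion"],float)); print(uv.ravel(),(uv.ravel()-[170,60])*3.5)
```

```text
7.6 [ 0.55669405 -0.12341115  0.27262692]
[ 0.55466146 -0.12331777  0.16      ]
125 6 [ 0.5555 -0.1196  0.239 ]
126 6 [ 0.5551 -0.1192  0.237 ]
127 5 [ 0.5543 -0.1194  0.2341]
128 6 [ 0.5541 -0.1193  0.2317]
129 6 [ 0.5543 -0.1189  0.2294]
130 6 [ 0.5549 -0.1188  0.2268]
131 6 [ 0.5553 -0.1201  0.2233]
132 6 [ 0.5553 -0.1194  0.2212]
133 5 [ 0.5548 -0.1185  0.2192]
134 6 [ 0.5538 -0.1181  0.2167]
135 6 [ 0.5543 -0.119   0.2138]
136 6 [ 0.5549 -0.1187  0.2109]
137 6 [ 0.5554 -0.1196  0.2079]
138 5 [ 0.5541 -0.1188  0.2054]
139 5 [ 0.5542 -0.1191  0.2029]
140 6 [ 0.5539 -0.1185  0.2004]
141 6 [ 0.555  -0.1193  0.1968]
142 6 [ 0.5551 -0.12    0.1937]
143 6 [ 0.5557 -0.1191  0.1916]
144 5 [ 0.555  -0.1185  0.1889]
145 5 [ 0.5546 -0.1186  0.1861]
146 6 [ 0.5547 -0.1196  0.1828]
147 6 [ 0.555  -0.1205  0.1792]
148 5 [ 0.556  -0.1206  0.1756]
149 5 [ 0.555  -0.1198  0.1736]
150 5 [ 0.5556 -0.1202  0.1709]
151 6 [ 0.5552 -0.1214  0.1666]
152 6 [ 0.5549 -0.1203  0.1652]
153 4 [ 0.5552 -0.1195  0.1627]
[250.86117246 152.95549692] [283.01410361 325.3442392 ]
[244.25654213 115.8400873 ] [259.89789747 195.44030555]
[253.43728175 168.29529123] [292.03048613 379.03351932]
```

Depth readings down the shaft show it vertical, with its axis at about (0.555, -0.124) over the hole at (0.557, -0.124). Clearance is 10 mm. I'll lower it in hand.

Request:
play_rows --pt "1 0 -6" --pt "0 0 -12" --pt "0 0 -15" --pt "0 0 -15" --pt "0 0 -15" --pt "0 0 -15" --pt "0 0 -15" --pt "0 0 -15" --pt "0 0 -8" --pt "0 0 0" --twist '[0, 0, 0, 0, 0, 0, 0, 0, 0, 0]'

```text
time: 8.65
eef_pos: [0.5566, -0.1237, 0.1546]
ee_rot: [-2.5, -1.898, 0.003]
ft_force: [-1.4, -0.4, -0.8]
finger_gap: 0.027
```

Run:
```python
from h import *
im=bot.get_image("side"); I=im["image"]
cv2.imwrite("pics/s4.png",cv2.resize(I[60:230,170:340],(595,595),interpolation=cv2.INTER_CUBIC))
o=bot.observe(); print(o["time"],o["eef_pos"],o["ft_force"],o["finger_gap"])
```

```text
8.7 [ 0.55731213 -0.12396994  0.15583391] [-0.37090155 -0.22943345 -0.45312123] 0.027156469386998172
```

View pics/s4.png

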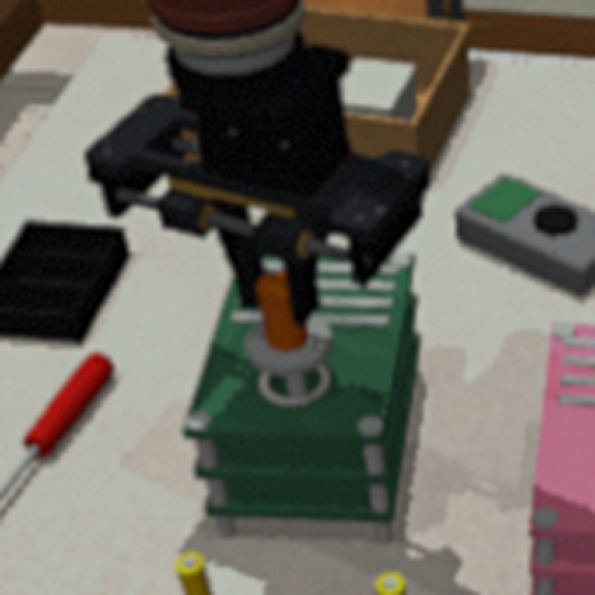

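The shaft is inside the ring (crop 295,380) with no contact force. I'll lower the last 30 mm gently.

Request:
play_rows --pt "0 0 -6" --pt "0 0 -6" --pt "0 0 -6" --pt "0 0 -4" --pt "0 0 -3" --pt "0 0 -2" --pt "0 0 -1" --pt "0 0 -1" --pt "0 0 0" --pt "0 0 0" --twist '[0, 0, 0, 0, 0, 0, 0, 0, 0, 0]'

```text
time: 9.7
eef_pos: [0.5577, -0.1241, 0.1276]
ee_rot: [2.502, 1.899, 0.0]
ft_force: [0.5, -0.2, -0.4]
finger_gap: 0.0275
```

Run:
```python
from h import *
im=bot.get_image("side"); I=im["image"]
cv2.imwrite("pics/s5.png",cv2.resize(I[100:200,200:300],(595,595),interpolation=cv2.INTER_CUBIC))
o=bot.observe(); print(o["time"],o["eef_pos"],o["ft_force"],o["finger_gap"])
```

```text
9.75 [ 0.55770546 -0.12408205  0.12758427] [-0.40800456  0.14609034 -1.46988   ] 0.027014252585958194
```

View pics/s5.png

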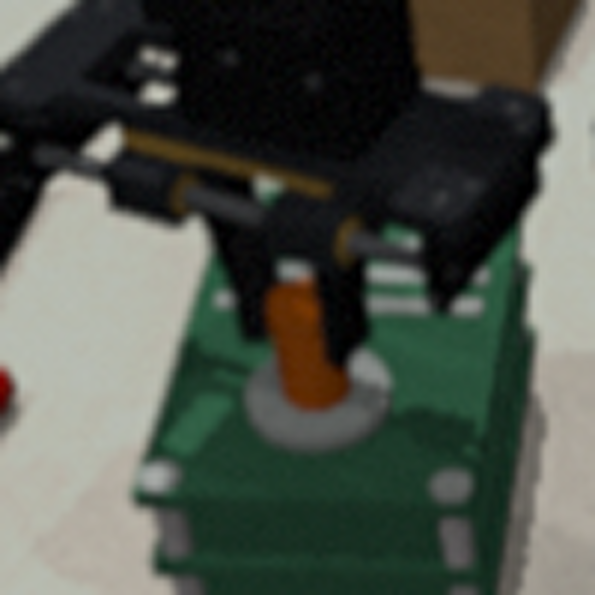

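Nothing is touching yet, and by the numbers there are about 3 mm left. I'll lower in 0.5 mm steps until the force shows contact.

Request:
play_rows --pt "0 0 -0.5" --pt "0 0 -0.5" --pt "0 0 -0.5" --pt "0 0 -0.5" --pt "0 0 -0.5" --pt "0 0 -0.5" --pt "0 0 0" --pt "0 0 0" --pt "0 0 0" --pt "0 0 0" --twist '[0, 0, 0, 0, 0, 0, 0, 0, 0, 0]'

```text
time: 10.75
eef_pos: [0.5576, -0.1241, 0.1245]
ee_rot: [2.502, 1.899, 0.0]
ft_force: [-0.2, 0.0, 0.2]
finger_gap: 0.0274
```

Request:
play_rows --pt "0 0 -0.5" --pt "0 0 -0.5" --pt "0 0 0" --pt "0 0 0" --pt "0 0 0" --pt "0 0 0" --pt "0 0 0" --pt "0 0 0" --pt "0 0 0" --pt "0 0 0" --twist '[0, 0, 0, 0, 0, 0, 0, 0, 0, 0]'

```text
time: 11.75
eef_pos: [0.5579, -0.1241, 0.1244]
ee_rot: [2.502, 1.899, 0.001]
ft_force: [-3.5, 0.5, 4.9]
finger_gap: 0.0272
```

Contact came at the expected height: about 5 N up, TCP 0.1244 against 0.124 predicted. So the washer is seated, and I'll release now.

Request:
play_rows --pt "0 0 0" --pt "0 0 0" --pt "0 0 0" --pt "0 0 0" --pt "0 0 0" --pt "0 0 0" --pt "0 0 0" --pt "0 0 0" --pt "0 0 0" --pt "0 0 0" --twist '[0, 0, 0, 0, 0, 0, 0, 0, 0, 0]' --grip 1

```text
time: 12.75
eef_pos: [0.5576, -0.1241, 0.1235]
ee_rot: [2.502, 1.899, 0.0]
ft_force: [1.0, -0.6, 0.0]
finger_gap: 0.0862
```

Request:
play_rows --pt "0 0 6" --pt "0 0 10" --pt "0 0 15" --pt "0 0 20" --pt "0 0 20" --pt "0 0 20" --pt "0 0 20" --pt "0 0 20" --pt "0 0 10" --pt "0 0 0" --twist '[0, 0, 0, 0, 0, 0, 0, 0, 0, 0]'

```text
time: 13.75
eef_pos: [0.5588, -0.1245, 0.2674]
ee_rot: [2.499, 1.897, 0.004]
ft_force: [0.6, -0.4, 0.8]
finger_gap: 0.0867
```

Request:
play_rows --pt "-10 20 0" --pt "-20 35 0" --pt "-20 40 0" --pt "-20 40 0" --pt "-20 40 0" --pt "-20 40 0" --pt "-10 35 0" --pt "0 20 0" --pt "0 0 0" --pt "0 0 0" --twist '[0, 0, 0, 0, 0, 0, 0, 0, 0, 0]'

```text
time: 14.75
eef_pos: [0.4372, 0.1458, 0.2637]
ee_rot: [-2.501, -1.901, 0.002]
ft_force: [-0.1, -0.8, -0.3]
finger_gap: 0.0868
```

Run:
```python
from h import *
o=bot.observe(); print(o["time"],o["eef_pos"],o["ft_force"],o["finger_gap"])
a=[]
for n in("side","top"):
    im=bot.get_image(n); I=im["image"]; W=cloud(im)
    x,y=(180,90) if n=="side" else (285,60)
    a.append(cv2.resize(I[y:y+140,x:x+140],(400,400),interpolation=cv2.INTER_CUBIC))
    m=cv2.inRange(cv2.cvtColor(I,cv2.COLOR_BGR2HSV),(3,140,50),(18,255,255))>0
    ok=m&(np.hypot(W[...,0]-.557,W[...,1]+.124)<.05); P=W[ok]; 
    if len(P):
        zt=np.nanpercentile(P[:,2],95); print(n,len(P),"cap top z",zt,np.nanmean(P[P[:,2]>zt-.006],0))
cv2.imwrite("pics/f.png",np.hstack(a)); cv2.imwrite("pics/fs.png",bot.get_image("side")["image"])
```

```text
14.75 [0.43716062 0.14580772 0.26369258] [-0.07222573 -0.80413822 -0.30584227] 0.08682127266702508
top 124 cap top z 0.1656173581056583 [ 0.55726115 -0.12389411  0.16321597]
```

View pics/f.png

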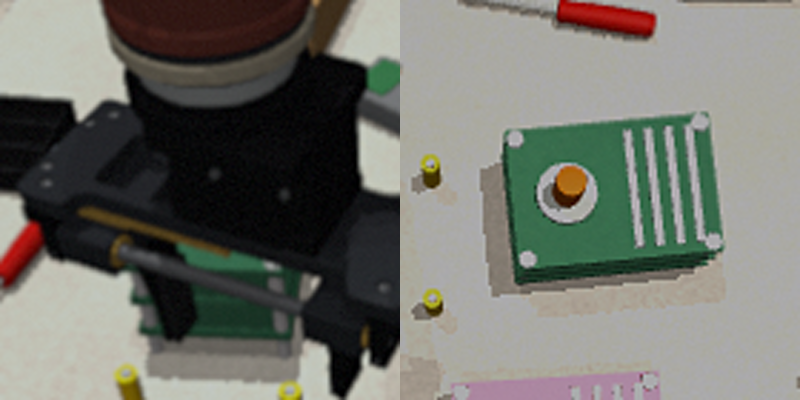

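View pics/fs.png

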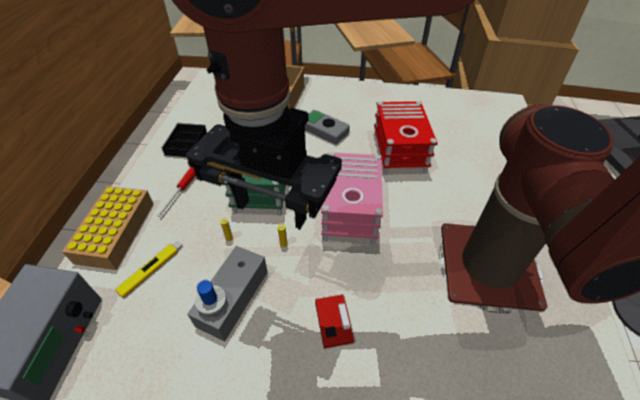

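The top view shows the washer flat over the hole and the cap upright, at a height consistent with seated. The gripper blocks the side view, so I'll move it aside for one check there.

Request:
play_rows --pt "-10 20 0" --pt "-15 30 0" --pt "-15 40 0" --pt "-15 40 0" --pt "-15 40 0" --pt "-10 30 0" --pt "0 20 0" --pt "0 0 0" --pt "0 0 0" --pt "0 0 0" --twist '[0, 0, 0, 0, 0, 0, 0, 0, 0, 0]'

```text
time: 15.9
eef_pos: [0.3582, 0.3647, 0.2643]
ee_rot: [2.504, 1.897, -0.001]
ft_force: [0.2, 0.5, -0.1]
finger_gap: 0.087
```

Run:
```python
from h import *
o=bot.observe(); print(o["time"],o["eef_pos"],o["ft_force"])
im=bot.get_image("side"); I=im["image"]
cv2.imwrite("pics/g.png",cv2.resize(I[100:240,180:360],(720,560),interpolation=cv2.INTER_CUBIC))
```

```text
15.9 [0.3581707  0.36465552 0.26425014] [ 0.20580625  0.52678533 -0.06231803]
```

View pics/g.png

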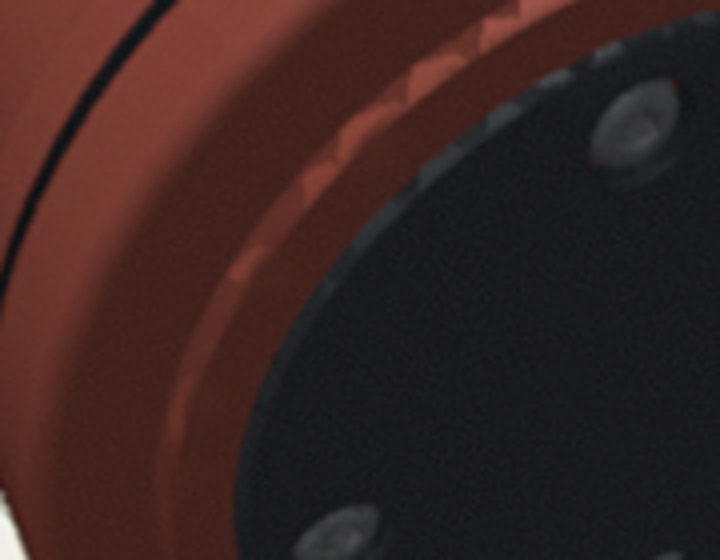

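The arm itself now fills the side view. I'll go on towards the start pose, where that view was clear.

Request:
play_rows --pt "-10 15 0" --pt "-20 25 0" --pt "-25 30 0" --pt "-25 30 0" --pt "-25 30 0" --pt "-25 30 0" --pt "-25 30 0" --pt "-15 25 0" --pt "-8 15 0" --pt "0 0 0" --twist '[8, 8, 8, 8, 8, 8, 8, 8, 8, 0]'

```text
time: 16.95
eef_pos: [0.1791, 0.5966, 0.2641]
ee_rot: [-0.904, -3.008, 0.0]
ft_force: [0.7, -0.3, 0.4]
finger_gap: 0.087
```

Run:
```python
from h import *
o=bot.observe(); print(o["time"],o["eef_pos"],o["ft_force"])
im=bot.get_image("side"); I=im["image"]; W=cloud(im)
cv2.imwrite("pics/g2.png",cv2.resize(I[100:360,170:430],(600,600),interpolation=cv2.INTER_CUBIC))
```

```text
16.95 [0.17914879 0.59658331 0.26414621] [ 0.65110356 -0.31549415  0.44685284]
```

View pics/g2.png

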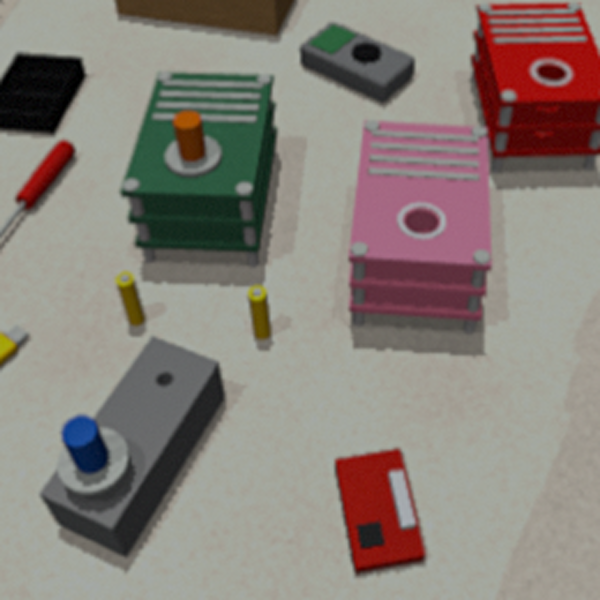

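The side view shows the orange rod upright with its washer flat on the green board (crop 193,155), the blue rod still in the stand (crop 90,450), and both yellow cells standing. I'll hand the job in.

```bash
python3 -c "
from cell import bot
print(bot.sign_off())"
```

```text
the job is handed in; nothing more can be done
None
```

The orange-capped tie rod is threaded down through the green pack with its washer on the top board, and I handed the job in at about 17 s of the 48 s allowed. I lifted it straight out of the stand, lowered it in hand until light contact (about 5 N), then let go and moved the arm clear.

**Last checks:**
- **Rod:** it stands upright in both cameras. The cap is centred at (0.557, -0.124), on the hole. Its top reads 0.163–0.166 m against 0.164 m when seated.
- **Surroundings:** the blue-capped rod is still in the stand, nothing else was disturbed, and the robot is touching nothing.

**Disagreed or failed:**
- **Hole position:** the network's estimates for the hole differed by up to about 15 mm between cameras, so I used my own fit of the white ring, which agreed between cameras within 2 mm.
- **Side camera:** two of the final side views were blocked by the robot until I moved it back near its start pose.

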